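# Unhook the algae scraper past the sprung keeper

## Robot

A 6-joint arm with a two-finger parallel gripper is mounted at the origin on the work surface. World frame = base frame: x ahead of the robot, y to its left, z up, the work surface at z = 0. Lengths are in m, angles in rad, forces in N, time in s.
With the tool pointing down it reaches from about 0.35 to 0.775 m from the base axis. Payload 5.5 kg.
Tool frame: the origin (TCP) lies on the centre line of the jaws, within the pads' length; the fingertips stand 8 mm ahead of it and the grasp point (between the pads) lies 11 mm behind it; z points along the fingers, y is the direction in which the jaws open and shut (so a half turn about z gives the same grasp; the last joint's range is limited). The gripper opens to 85 mm and grips with 20 to 120 N. Pads are 22 mm wide; open, the fingers measure 114 mm over their backs; the gripper's body (76 mm by 85 mm) begins 54 mm behind the grasp point. The pads swing forward as they close: fully open they stand 13 mm farther back than shut.
Start: joints at [1.136, 0.313, 0.046, 1.304, 0, 1.431], TCP at [0.167, 0.55, 0.239] pointing down, gripper open.
Joint ranges: [-2.76, 2.76], [-0.86, 1.69], [-1.03, 1.26], [-2.2, 2.34], [-1.47, 1.5], [-3.14, 3.14]. Speed limits (rad/s): [2.57, 2.57, 3.14, 3.14, 3.14, 3.14].

## Interface

Orientations are given as a unit quaternion [w, x, y, z].
In Python, from workcell import env gives the robot as it stands. The module is installed in compiled form; this text tells all that it offers.
- The arm moves only by the tool play_rows, never from a script. Its argument "steps" is a list of rows, each an object with "claw": the closure in counts, from 0 (fully open) to 255 (shut); "dp": the shift along the tool's x, y, z in m, a list of three; "angular": the turn, a rotation vector about the tool's x, y, z in degrees, a list of three. In form: [{"claw": claw, "dp": [dx, dy, dz], "angular": [wx, wy, wz]}, ...]. A call has exactly 8 rows; each row shifts and turns the commanded pose from where the row before left it, along the tool's axes as they then stand; what a row does not reach is not made up. A row lasts 1/12 s, in which the tool goes at most 41.7 mm and 7.16 degrees, less where a joint would pass 70% of its speed; a pose out of reach is approached as far as the arm can. A call is refused whole if a number of a shift passes 0.0417 or a number of a turn 7.16, either way. A call with a gripper value outside its range is refused whole. The fingers move at their own pace and stop on an object; "force" is the grip in N (left out, the last holds). Time passes only in rows, so rows that do not move let the fingers close, or fill a call up. It gives the time, the measured TCP pose, the force and the opening at its end, in the units of the state.
- env.get_state(): the state, without advancing time (a new reading comes with each control period).
- env.read_camera(name): name is "scene" or "side" or "wrist"; returns (picture, depth): 420x560x3 uint8, red, green, blue; 420x560 float32, m along the optical axis (not along the pixel's ray), 0 where there is no reading.
- env.calibration(name): a dict with "fx", "fy", "cx", "cy" (pixels), "world_from_camera" (4x4, takes a point from camera to world coordinates); the wrist camera has in their place "hand_eye" (4x4, takes a point from camera to tool coordinates, whose origin is the TCP and whose axes are the flange's). Camera axes: x right, y down, z forward; pixel columns grow to the right and rows downward; lengths in m; the calibration is good to about 2 mm. A picture is of the moment at which its call begins: read the wrist's pose just before it. calibration takes no time and is no camera call.
- env.hand_in(): hands the job in, once; it reports no verdict.
The state is a dict: "clock": time; "joint_pos": joint angles; "qvel": joint speeds; "tau": joint torques, N m; "tcp_pos": TCP position; "orientation": TCP orientation; "wrist_force": force on the tool from outside, world axes, zero at the start; "ft_torque": the same for the moment, N m; "finger_gap": finger opening in m.
Only numpy, scipy, OpenCV 4.12 (cv2) and the standard library are available. Lean on these libraries where they do the work, as an engineer would, in place of code of your own. Each camera call takes 0.05 s, during which the arm holds its last target. There are 200 camera calls.

## Task

Take the green algae scraper off its safety hook and set it down, standing upright, in the empty grey tier. The hook holds it with a red sprung keeper: push the scraper back against the keeper, by feel and gently, until it is open, then lift the scraper straight up and out; do not force the hook, and leave everything else where it is.

Things in the scene. Friction and masses are not known exactly. Their poses are not given: they have to be found in the camera images.
- scraper_grip (a point): centre of the grip of the loose green algae scraper (about 0.2 kg). The grip is 22 mm thick along x, 40 mm wide along y (84 mm in its upper 24 mm), from 20 mm below to 20 mm above this point; take it from above across the 22 mm. z is up. The flat foot, 40 (x) by 44 (y) by 55 mm tall, has its underside 98 mm below this point.
- scraper_lugs (a point): centre of the black bar through the scraper, 9 mm square, 92 mm long along y, 29.5 mm below scraper_grip. Its two ends are lugs by which the scraper hangs on the hook's prongs, its axes parallel to the hook's within 0.03 rad. They must rise 20 mm to be free of keeper and cover; the foot clears the whole hook after 85 mm.
- hook: twin-prong safety hook fixed to the bench; origin on the bench under the hanging place, x along the level prongs from tips to posts (away from the robot), z up. A white cover (top at z = 143 mm) reaches 3 mm above the lugs and blocks lifting. Behind the cover stands the red keeper (top at 145 mm), leaving a gap of only 4 mm for the 9 mm lugs. Damaged if the scraper bears on it with over 22 N.
- hook_prongs (a point): midway between the two prongs (72 mm between centres along y) at their upper faces, which carry the lugs, 125 mm up. Cover and keeper are clamped together at an unknown place along the prongs, different each time within 24 mm: pushed along the hook's +x, the lugs meet the keeper after 1 to 28 mm (feel for it). Rubbing on the prongs adds 1 to 4 N, more if pressed down. Between the keeper's sides 60 mm are free.
- hook_post (a point): midway between the tops of the two aluminium posts, 94 mm along x from hook_prongs. The red keeper gives up to 9 mm towards these posts: 1.2 N at first, 1.2 N per mm, 12 N at its rigid stop. From 5.5 mm (8 N) on the lugs are clear of the cover's rear edge and can be lifted straight up while the push is kept, rubbing up the keeper's face.
- tier_grey: the empty grey open-topped tier, fixed to the bench, 130 mm (x) by 110 mm (y), 45 mm high (49 mm at the corner lugs), walls 4 mm, floor 4 mm thick. Origin at the centre of its underside, z up.
- tier_blue: blue tier of the same size, fixed, holding the thermometer. Origin at the centre of its underside.
- tier_white: white tier of the same size, fixed, holding the cave ornament. Origin at the centre of its underside.
- thermometer_mid (a point): middle of the glass thermometer, 105 mm long, lying in the blue tier; leave it alone.
- cave_mid (a point): middle of the ribbed terracotta cave ornament, 80 by 68 by 45 mm, in the white tier; leave it alone.
- conditioner: white conditioner bottle, 44 mm across, 110 mm high; leave it alone. Origin at the centre of its underside.
- test_vial: small glass vial, 28 mm across, 55 mm high; leave it alone. Origin at the centre of its underside.
- brush: small flat brush, about 0.2 m long, lying; leave it alone.
- beaker: clear plastic beaker, 70 mm across, 80 mm high; leave it alone. Origin at the centre of its underside.
Things that resemble listed ones, but are neither listed nor needed, are in the scene too. Leave any pink or yellow look-alike of the hook alone.

How it is judged:
On the way, in this order (a step that is already met when the one before it is completed fails the run):
1. the scraper, held and still hanging, is pressed on the keeper (contact force between scraper and hook above 5 N and contact force between the fingers and scraper above 1 N and x of scraper_grip in the frame of hook above 0.003 m and z of scraper_grip in the frame of hook below 0.175 m), for 0.1 s.
2. the scraper is lifted up out of the hook (z of scraper_grip in the frame of hook above 0.185 m and horizontal distance between scraper_grip and hook below 0.06 m and contact force between the fingers and scraper above 1 N), for 0.1 s.
3. the scraper is set down in the grey tier, not dropped: still held within 8 mm of the floor of the tier (z of scraper_grip in the frame of tier_grey below 0.11 m and horizontal distance between scraper_grip and tier_grey below 0.06 m and contact force between the fingers and scraper above 0.5 N), for 0.05 s.
At the end, for the whole second after the job is handed in: the scraper stands upright (within 0.12 rad) and at rest on the floor of the grey tier, its foot inside the walls (centre within 45 mm along and 35 mm across of the tier's centre), with the thermometer and the cave still in their places (within 25 mm) (x of scraper_grip in the frame of tier_grey between -0.045 and 0.045 m and y of scraper_grip in the frame of tier_grey between -0.035 and 0.035 m and z of scraper_grip in the frame of tier_grey between 0.098 and 0.106 m and angle between scraper_grip's own z axis and vertical below 0.12 rad and linear speed of scraper below 0.02 m/s and distance of each of thermometer_mid, cave_mid from where it was at the start of the episode below 0.025 m); the robot touches nothing.
It fails at once if the scraper bears on the hook with more than 22 N (contact force between scraper and hook above 22 N).
It fails at once if the thermometer, cave, bottle, vial, brush or beaker is moved by more than 25 mm (distance of any of thermometer_mid, cave_mid, conditioner, test_vial, brush, beaker from where it was at the start of the episode above 0.025 m).
It also fails if it takes over 54 s, if anything falls off the work surface, if the arm or the gripper's body presses on something with over 40 N, if the wrist force passes 120 N, or if a joint passes its speed limit or range.

## Working session

There is one attempt and no reset: what is moved stays moved. The work goes in short steps, Python scripts to look and compute and a tool call to move; the robot and the scene stay as the last step left them, time stands still between calls to the robot, and variables do not carry over. Pictures are saved under pics/ and viewed, about 8 in all and at most 12, crops included, and the job is handed in when it is done.

Besides the shell and the picture viewer there is one more tool, called after "Emit:" as name([rows], argument=value, ...), one row to a line, values as JSON. play_rows: Moves the arm, as the interface text tells. Its arguments: {"type":"object","properties":{"steps":{"type":"array","items":{"type":"object","properties":{"claw":{"type":"number"},"dp":{"type":"array","items":{"type":"number"}},"angular":{"type":"array","items":{"type":"number"}}}}},"force":{"type":"number"}},"required":["steps"]}

```bash
mkdir -p pics
cat > h.py <<'E'
from workcell import env
import numpy as np, cv2
from scipy.spatial.transform import Rotation as R
def T_tool():
    s=env.get_state(); q=s['orientation']; T=np.eye(4)
    T[:3,:3]=R.from_quat([q[1],q[2],q[3],q[0]]).as_matrix(); T[:3,3]=s['tcp_pos']; return T
def grab(name):
    c=env.calibration(name)
    T=T_tool()@np.array(c['hand_eye']) if name=='wrist' else np.array(c['world_from_camera'])
    p,d=env.read_camera(name); return p,d,c,T
def cloud(d,c,T):
    v,u=np.mgrid[:d.shape[0],:d.shape[1]]
    P=np.stack([(u-c['cx'])/c['fx']*d,(v-c['cy'])/c['fy']*d,d],-1)
    W=P@T[:3,:3].T+T[:3,3]; W[d==0]=np.nan; return W
def save(n,p): cv2.imwrite('pics/'+n,cv2.cvtColor(p,cv2.COLOR_RGB2BGR))
E
python3 - <<'E'
from h import *
for n in ['scene','side']:
    p,d,c,T=grab(n); save(n+'0.png',p); np.savez(n+'0.npz',p=p,W=cloud(d,c,T)); print(n,T.round(3).tolist(),c['fx'])
print(env.get_state())
E
```

```text
scene [[0.722, 0.589, -0.363, 0.911], [0.692, -0.625, 0.362, -0.333], [-0.013, -0.513, -0.858, 1.088], [0.0, 0.0, 0.0, 1.0]] 473.0287401318262
side [[0.912, -0.288, 0.292, 0.219], [-0.41, -0.602, 0.685, -0.703], [-0.021, -0.745, -0.667, 0.85], [0.0, 0.0, 0.0, 1.0]] 393.2861985297826
{'clock': 0.1, 'joint_pos': array([ 1.13641856e+00,  3.13913955e-01,  4.50771909e-02,  1.30358263e+00,
       -1.23628780e-05,  1.43123365e+00]), 'qvel': array([ 0.00083894, -0.00092698,  0.00204835,  0.0005993 , -0.00050913,
       -0.00024688]), 'tau': array([ 3.29310373e-03, -4.81725168e+01,  2.99244100e+01,  1.26551336e-02,
       -8.41065321e-05, -1.48243593e-06]), 'tcp_pos': array([0.16687773, 0.54978903, 0.23849818]), 'orientation': array([-2.23773374e-04,  1.46874237e-01,  9.89154841e-01, -7.80094059e-04]), 'wrist_force': array([-0.3329156 ,  0.71987782,  0.24628094]), 'ft_torque': array([ 0.01983469,  0.00056477, -0.01120692]), 'finger_gap': 0.085603437202138}
```

View pics/scene0.png

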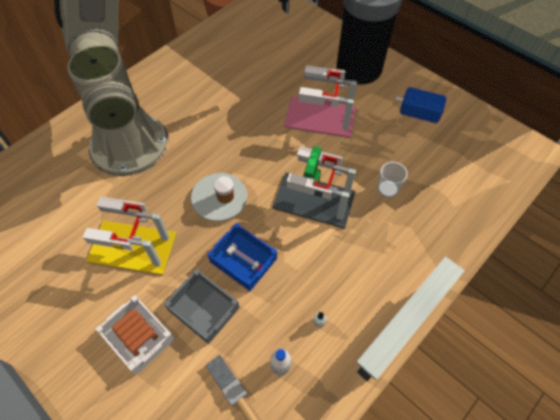

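View pics/side0.png

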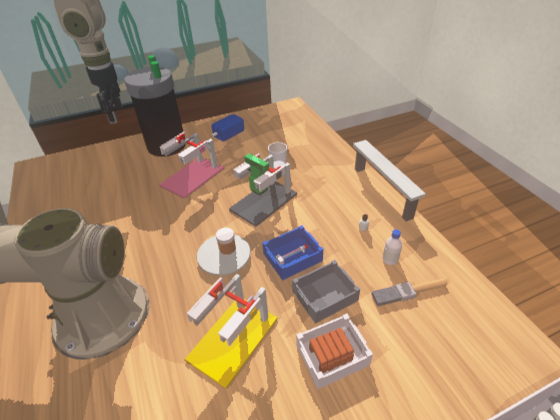

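The scene view shows the green scraper at (313,163) on the hook with the dark base (315,195). The look-alike hooks are pink (320,100) and yellow (130,240). The empty grey tier is at (202,305), blue at (243,256), white at (135,333). The dark hook is the one meant, because it holds the only green scraper. Next I'll measure and make an enlarged crop.

Run:
```python
from h import *
for n in ['scene','side']:
    z=np.load(n+'0.npz'); p,W=z['p'],z['W']; hsv=cv2.cvtColor(p,cv2.COLOR_RGB2HSV)
    g=(hsv[...,0]>45)&(hsv[...,0]<80)&(hsv[...,1]>150)&(W[...,0]>.3)&(W[...,2]<.25)&(W[...,2]>.02)
    P=W[g]; print(n,'green',len(P),np.nanmin(P,0).round(3),np.nanmax(P,0).round(3))
    t=P[P[:,2]>np.nanmax(P[:,2])-.012]; 
    r=cv2.minAreaRect((t[:,:2]*1000).astype(np.float32)); print(' top',r, len(t))
    # tier rim / things by region
    b={'scene':(155,262,250,348),'side':(285,255,365,325)}[n]
    m=np.zeros(g.shape,bool); m[b[1]:b[3],b[0]:b[2]]=1
    grey=m&(hsv[...,1]<70)&(hsv[...,2]<140)&(W[...,2]>.036)&(W[...,2]<.055)
    print(' tier rim',cv2.minAreaRect((W[grey][:,:2]*1000).astype(np.float32)),grey.sum())
    # hook base dark
    b={'scene':(265,140,365,230),'side':(222,140,305,225)}[n]
    m[:]=0; m[b[1]:b[3],b[0]:b[2]]=1
    base=m&(hsv[...,1]<90)&(hsv[...,2]<120)&(W[...,2]>.003)&(W[...,2]<.03)
    print(' base',cv2.minAreaRect((W[base][:,:2]*1000).astype(np.float32)),base.sum())
    pr=m&(hsv[...,1]<60)&(W[...,2]>.11)&(W[...,2]<.16)&(hsv[...,2]>110)
    print(' prongs',cv2.minAreaRect((W[pr][:,:2]*1000).astype(np.float32)),pr.sum())
    save(n+'_c.png',cv2.resize(p[b[1]:b[3],b[0]:b[2]],None,fx=7,fy=6.6,interpolation=cv2.INTER_CUBIC))
```

```text
scene green 293 [0.3   0.176 0.04 ] [0.537 0.684 0.227]
 top ((346.9420471191406, 645.744140625), (70.37541198730469, 9.756762504577637), 42.793243408203125) 4
 tier rim ((510.6012878417969, -177.1278533935547), (170.98886108398438, 215.6794891357422), 57.300418853759766) 616
 base ((523.448486328125, 221.55059814453125), (200.0690155029297, 123.29298400878906), 25.123870849609375) 1898
 prongs ((534.5972900390625, 227.76901245117188), (150.56103515625, 115.33846282958984), 25.409664154052734) 706Traceback (most recent call last):
  File "<stdin>", line 5, in <module>
    res = np.fmin.reduce(a, axis=axis, out=out, **kwargs)
ValueError: zero-size array to reduction operation fmin which has no identity
```

View pics/scene_c.png

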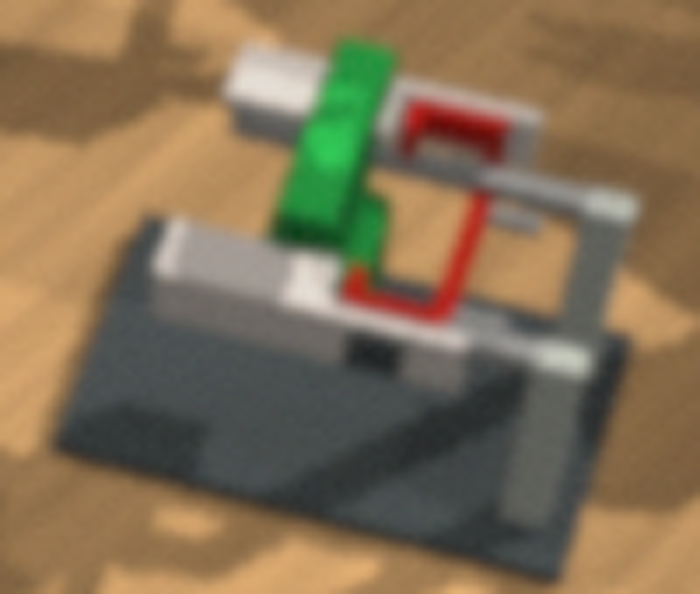

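The crop confirms it: the green scraper hangs on the dark-base hook, with white covers, the red keeper behind them and the aluminium posts at the far (right) end. Next, refined measurements.

```bash
cat > m.py <<'E'
from h import *
def rect(A): return cv2.minAreaRect((A[:,:2]*1000).astype(np.float32))
E
python3 - <<'E'
from m import *
for n in ['scene','side']:
    z=np.load(n+'0.npz'); p,W=z['p'],z['W']; hsv=cv2.cvtColor(p,cv2.COLOR_RGB2HSV)
    r=np.hypot(W[...,0]-.5,W[...,1]-.2)
    G=(p[...,1]>1.5*p[...,0].astype(int))&(p[...,1]>1.5*p[...,2])&(r<.15)&(W[...,2]>.1)
    P=W[G]; print(n,'green',len(P))
    if len(P):
        zt=np.percentile(P[:,2],90); print(zt); t=P[abs(P[:,2]-zt)<.008]; print(rect(t),len(t),t.mean(0))
    b={'scene':(155,262,250,348),'side':(285,255,365,325)}[n]
    c=W[(b[1]+b[3])//2,(b[0]+b[2])//2]; print('tier mid',c)
    m=(hsv[...,1]<80)&(hsv[...,2]<150)&(np.hypot(W[...,0]-c[0],W[...,1]-c[1])<.095)&(W[...,2]>.038)&(W[...,2]<.055)
    print(' rim',rect(W[m]),m.sum(),np.median(W[m][:,2]))
    v,u=np.where(m); print(u.min(),u.max(),v.min(),v.max())
E
```

```text
scene green 332
0.18133035734361624
((510.8986511230469, 214.44688415527344), (21.53464698791504, 85.98340606689453), 24.99227523803711) 249 [0.51207383 0.21328001 0.17930789]
tier mid [ 0.52289264 -0.18155575  0.00245456]
 rim ((533.1294555664062, -186.1079864501953), (139.20811462402344, 110.87596130371094), 5.08008337020874) 581 0.04508485691711006
164 237 269 339
side green 135
0.1779519870703103
((509.52593994140625, 214.794677734375), (23.925880432128906, 83.35127258300781), 26.250591278076172) 110 [0.50858891 0.21365795 0.17669867]
tier mid [ 5.40790224e-01 -1.72697102e-01 -6.74456125e-05]
 rim ((528.9161376953125, -188.27340698242188), (134.243408203125, 112.00676727294922), 4.977972030639648) 367 0.04254026043597203
292 359 262 312
```

```bash
cat > plan.py <<'E'
from h import *
def plan(pos,yaw_y,n):
    """rows in tool axes to reach pos with tool z down and tool y at yaw_y (deg)"""
    T=T_tool(); a=np.radians(yaw_y); y=np.array([np.cos(a),np.sin(a),0]); z=np.array([0,0,-1.]); x=np.cross(y,z)
    Rg=R.from_matrix(np.stack([x,y,z],1)); R0=R.from_matrix(T[:3,:3])
    w=(R0.inv()*Rg).as_rotvec()/n; d=(np.array(pos)-T[:3,3])/n
    print('ang',np.degrees(w).round(2))
    for i in range(n): print(i,(( R0*R.from_rotvec(w*i)).inv().apply(d)).round(4).tolist())
E
python3 -c "
from plan import *
plan([.51,.2145,.25],25.4,16)"
```

```text
ang [-0.01  0.    2.98]
0 [-0.0266, -0.0138, -0.0007]
1 [-0.0273, -0.0124, -0.0007]
2 [-0.0279, -0.011, -0.0007]
3 [-0.0284, -0.0095, -0.0007]
4 [-0.0289, -0.008, -0.0007]
5 [-0.0293, -0.0065, -0.0007]
6 [-0.0296, -0.005, -0.0007]
7 [-0.0298, -0.0034, -0.0007]
8 [-0.0299, -0.0019, -0.0007]
9 [-0.03, -0.0003, -0.0007]
10 [-0.03, 0.0012, -0.0007]
11 [-0.0299, 0.0028, -0.0007]
12 [-0.0297, 0.0043, -0.0007]
13 [-0.0294, 0.0059, -0.0007]
14 [-0.0291, 0.0074, -0.0007]
15 [-0.0286, 0.0089, -0.0007]
```

Emit:
play_rows([
  {"claw": 0,"dp": [-0.0266,-0.0138,-0.0007],"angular": [0,0,2.98]},
  {"claw": 0,"dp": [-0.0273,-0.0124,-0.0007],"angular": [0,0,2.98]},
  {"claw": 0,"dp": [-0.0279,-0.011,-0.0007],"angular": [0,0,2.98]},
  {"claw": 0,"dp": [-0.0284,-0.0095,-0.0007],"angular": [0,0,2.98]},
  {"claw": 0,"dp": [-0.0289,-0.008,-0.0007],"angular": [0,0,2.98]},
  {"claw": 0,"dp": [-0.0293,-0.0065,-0.0007],"angular": [0,0,2.98]},
  {"claw": 0,"dp": [-0.0296,-0.005,-0.0007],"angular": [0,0,2.98]},
  {"claw": 0,"dp": [-0.0298,-0.0034,-0.0007],"angular": [0,0,2.98]},
], force=40)

```text
clock: 0.77
tcp_pos: [0.3393, 0.3813, 0.2446]
orientation: [-0.0, 0.349, 0.937, -0.0]
wrist_force: [0.2, -0.1, -0.2]
finger_gap: 0.0853
```

Emit:
play_rows([
  {"claw": 0,"dp": [-0.0299,-0.0019,-0.0007],"angular": [0,0,2.98]},
  {"claw": 0,"dp": [-0.03,-0.0003,-0.0007],"angular": [0,0,2.98]},
  {"claw": 0,"dp": [-0.03,0.0012,-0.0007],"angular": [0,0,2.98]},
  {"claw": 0,"dp": [-0.0299,0.0028,-0.0007],"angular": [0,0,2.98]},
  {"claw": 0,"dp": [-0.0297,0.0043,-0.0007],"angular": [0,0,2.98]},
  {"claw": 0,"dp": [-0.0294,0.0059,-0.0007],"angular": [0,0,2.98]},
  {"claw": 0,"dp": [-0.0291,0.0074,-0.0007],"angular": [0,0,2.98]},
  {"claw": 0,"dp": [-0.0286,0.0089,-0.0007],"angular": [0,0,2.98]},
])

```text
clock: 1.43
tcp_pos: [0.511, 0.2136, 0.2501]
orientation: [-0.0, 0.535, 0.845, -0.0]
wrist_force: [0.8, 0.1, 0.8]
finger_gap: 0.0855
```

Run:
```python
from plan import *
from m import rect
p,d,c,T=grab('wrist'); save('w1.png',p); W=cloud(d,c,T)
s=env.get_state(); print(s['clock'],s['tcp_pos'],s['wrist_force'],s['joint_pos'].round(2))
G=(p[...,1]>1.5*p[...,0].astype(int))&(p[...,1]>1.5*p[...,2])&(W[...,2]>.165)
t=W[G]; print(len(t)); print(rect(t),np.median(t,0))
plan([.51,.2145,.156],25.4,8)
```

```text
1.4833 [0.5151101  0.21031148 0.24985934] [ 4.39102617 -1.77501724  0.18816771] [ 0.24  0.27  0.02  1.31 -0.    1.38]
4446
((509.74267578125, 215.95278930664062), (22.54656219482422, 82.16470336914062), 25.016393661499023) [0.50847027 0.21905157 0.1792487 ]
ang [ 0.01  0.02 -0.06]
0 [0.0008, -0.0004, 0.0117]
1 [0.0008, -0.0004, 0.0117]
2 [0.0008, -0.0004, 0.0117]
3 [0.0008, -0.0004, 0.0117]
4 [0.0008, -0.0004, 0.0117]
5 [0.0008, -0.0004, 0.0117]
6 [0.0008, -0.0004, 0.0117]
7 [0.0008, -0.0004, 0.0117]
```

View pics/w1.png

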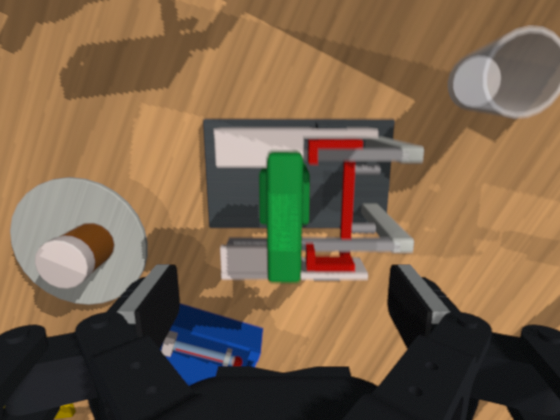

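The wrist view shows the green grip across at (285,215) and the red keeper bar behind it at x≈348. The fingers are centred on the grip and have free space to go down. I'll let the arm settle while half closing the gripper, then descend.

Emit:
play_rows([
  {"claw": 110,"dp": [0,0,0],"angular": [0,0,0]},
  {"claw": 110,"dp": [0,0,0],"angular": [0,0,0]},
  {"claw": 110,"dp": [0,0,0],"angular": [0,0,0]},
  {"claw": 110,"dp": [0,0,0],"angular": [0,0,0]},
  {"claw": 110,"dp": [0,0,0],"angular": [0,0,0]},
  {"claw": 110,"dp": [0,0,0],"angular": [0,0,0]},
  {"claw": 110,"dp": [0,0,0],"angular": [0,0,0]},
  {"claw": 110,"dp": [0,0,0],"angular": [0,0,0]},
])

```text
clock: 2.15
tcp_pos: [0.5101, 0.2153, 0.2506]
orientation: [0.0, 0.534, 0.846, 0.0]
wrist_force: [0.1, -0.2, -0.1]
finger_gap: 0.0486
```

Run:
```python
from plan import *
from m import rect
p,d,c,T=grab('wrist'); W=cloud(d,c,T)
print(T[:3,3])
G=(p[...,1]>1.5*p[...,0].astype(int))&(p[...,1]>1.5*p[...,2])&(W[...,2]>.165)
t=W[G]; r=rect(t); print(r,np.percentile(t[:,2],[5,50,95]))
plan([r[0][0]/1000,r[0][1]/1000,.156],r[2],7)
```

```text
[0.48110323 0.27520102 0.38563841]
((509.5576171875, 216.21261596679688), (22.486404418945312, 82.91706848144531), 24.680435180664062) [0.1774311  0.17921756 0.18029673]
ang [ 0.   -0.    0.11]
0 [0.0002, -0.0, 0.0135]
1 [0.0002, -0.0, 0.0135]
2 [0.0002, -0.0, 0.0135]
3 [0.0002, -0.0, 0.0135]
4 [0.0002, -0.0, 0.0135]
5 [0.0002, -0.0, 0.0135]
6 [0.0002, -0.0, 0.0135]
```

Emit:
play_rows([
  {"claw": 110,"dp": [0.0002,0,0.0157],"angular": [0,0,0]},
  {"claw": 110,"dp": [0.0002,0,0.0157],"angular": [0,0,0]},
  {"claw": 110,"dp": [0.0002,0,0.0157],"angular": [0,0,0]},
  {"claw": 110,"dp": [0.0002,0,0.0157],"angular": [0,0,0]},
  {"claw": 110,"dp": [0,0,0.0157],"angular": [0,0,0]},
  {"claw": 110,"dp": [0,0,0.0157],"angular": [0,0,0]},
  {"claw": 110,"dp": [0,0,0],"angular": [0,0,0]},
  {"claw": 110,"dp": [0,0,0],"angular": [0,0,0]},
])

```text
clock: 2.87
tcp_pos: [0.5094, 0.2155, 0.1558]
orientation: [-0.001, 0.534, 0.845, -0.001]
wrist_force: [0.1, 0.0, 0.1]
finger_gap: 0.0483
```

Emit:
play_rows([
  {"claw": 180,"dp": [0,0,0],"angular": [0,0,0]},
  {"claw": 180,"dp": [0,0,0],"angular": [0,0,0]},
  {"claw": 200,"dp": [0,0,0],"angular": [0,0,0]},
  {"claw": 255,"dp": [0,0,0],"angular": [0,0,0]},
  {"claw": 255,"dp": [0,0,0],"angular": [0,0,0]},
  {"claw": 255,"dp": [0,0,0],"angular": [0,0,0]},
  {"claw": 255,"dp": [0,0,0],"angular": [0,0,0]},
  {"claw": 255,"dp": [0,0,0],"angular": [0,0,0]},
], force=40)

```text
clock: 3.53
tcp_pos: [0.5108, 0.2158, 0.1577]
orientation: [0.001, 0.534, 0.845, 0.001]
wrist_force: [-1.3, -1.1, 5.7]
finger_gap: 0.0215
```

```bash
cat > st.py <<'E'
from h import *
s=env.get_state(); a=np.radians(25); u=np.array([np.cos(a),np.sin(a),0])
print(s['clock'],'tcp',s['tcp_pos'].round(4),'along',round(float(u@(s['tcp_pos']-[.5096,.216,0])),4),'F',s['wrist_force'].round(2),'Fx',round(float(u@s['wrist_force']),2),'M',s['ft_torque'].round(2),'gap',round(float(s['finger_gap']),4))
E
python3 st.py
```

```text
3.5333 tcp [0.5108 0.2158 0.1577] along 0.001 F [-1.34 -1.05  5.74] Fx -1.66 M [-0.11  0.23 -0.03] gap 0.0215
```

Emit:
play_rows([
  {"claw": 255,"dp": [0,0,-0.001],"angular": [0,0,0]},
  {"claw": 255,"dp": [0,0,-0.001],"angular": [0,0,0]},
  {"claw": 255,"dp": [0,0,0],"angular": [0,0,0]},
  {"claw": 255,"dp": [0,0,0],"angular": [0,0,0]},
  {"claw": 255,"dp": [0,0,0],"angular": [0,0,0]},
  {"claw": 255,"dp": [0,0,0],"angular": [0,0,0]},
  {"claw": 255,"dp": [0,0,0],"angular": [0,0,0]},
  {"claw": 255,"dp": [0,0,0],"angular": [0,0,0]},
])

```text
clock: 4.2
tcp_pos: [0.51, 0.2156, 0.1582]
orientation: [-0.0, 0.534, 0.845, -0.0]
wrist_force: [-0.6, 0.1, -2.3]
finger_gap: 0.0214
```

```bash
python3 st.py
```

```text
4.2 tcp [0.51   0.2156 0.1582] along 0.0002 F [-0.61  0.06 -2.32] Fx -0.52 M [-0.02  0.01 -0.05] gap 0.0214
```

Emit:
play_rows([
  {"claw": 255,"dp": [0,0.001,0],"angular": [0,0,0]},
  {"claw": 255,"dp": [0,0.001,0],"angular": [0,0,0]},
  {"claw": 255,"dp": [0,0.001,0],"angular": [0,0,0]},
  {"claw": 255,"dp": [0,0,0],"angular": [0,0,0]},
  {"claw": 255,"dp": [0,0,0],"angular": [0,0,0]},
  {"claw": 255,"dp": [0,0,0],"angular": [0,0,0]},
  {"claw": 255,"dp": [0,0,0],"angular": [0,0,0]},
  {"claw": 255,"dp": [0,0,0],"angular": [0,0,0]},
])

```text
clock: 4.87
tcp_pos: [0.5127, 0.2169, 0.1583]
orientation: [-0.0, 0.534, 0.845, 0.0]
wrist_force: [0.2, -0.2, -2.9]
finger_gap: 0.0215
```

```bash
python3 st.py
```

```text
4.8667 tcp [0.5127 0.2169 0.1583] along 0.0032 F [ 0.17 -0.24 -2.91] Fx 0.05 M [-0.02  0.04  0.05] gap 0.0215
```

Emit:
play_rows([
  {"claw": 255,"dp": [0,0.001,0],"angular": [0,0,0]},
  {"claw": 255,"dp": [0,0.001,0],"angular": [0,0,0]},
  {"claw": 255,"dp": [0,0.001,0],"angular": [0,0,0]},
  {"claw": 255,"dp": [0,0.001,0],"angular": [0,0,0]},
  {"claw": 255,"dp": [0,0.001,0],"angular": [0,0,0]},
  {"claw": 255,"dp": [0,0,0],"angular": [0,0,0]},
  {"claw": 255,"dp": [0,0,0],"angular": [0,0,0]},
  {"claw": 255,"dp": [0,0,0],"angular": [0,0,0]},
])

```text
clock: 5.53
tcp_pos: [0.5172, 0.2191, 0.1583]
orientation: [-0.0, 0.534, 0.845, -0.0]
wrist_force: [0.5, 0.2, -2.5]
finger_gap: 0.0217
```

```bash
python3 st.py
```

```text
5.5333 tcp [0.5172 0.2191 0.1583] along 0.0082 F [ 0.52  0.24 -2.55] Fx 0.57 M [ 0.01 -0.   -0.  ] gap 0.0217
```

Emit:
play_rows([
  {"claw": 255,"dp": [0,0.001,0],"angular": [0,0,0]},
  {"claw": 255,"dp": [0,0.001,0],"angular": [0,0,0]},
  {"claw": 255,"dp": [0,0.001,0],"angular": [0,0,0]},
  {"claw": 255,"dp": [0,0.001,0],"angular": [0,0,0]},
  {"claw": 255,"dp": [0,0.001,0],"angular": [0,0,0]},
  {"claw": 255,"dp": [0,0,0],"angular": [0,0,0]},
  {"claw": 255,"dp": [0,0,0],"angular": [0,0,0]},
  {"claw": 255,"dp": [0,0,0],"angular": [0,0,0]},
])

```text
clock: 6.2
tcp_pos: [0.5216, 0.2211, 0.1582]
orientation: [-0.0, 0.534, 0.845, -0.0]
wrist_force: [-1.0, -1.3, -2.4]
finger_gap: 0.0212
```

```bash
python3 st.py
```

```text
6.2 tcp [0.5216 0.2211 0.1582] along 0.013 F [-0.96 -1.34 -2.39] Fx -1.44 M [-0.14  0.11  0.  ] gap 0.0212
```

Emit:
play_rows([
  {"claw": 255,"dp": [0,0.001,0],"angular": [0,0,0]},
  {"claw": 255,"dp": [0,0.001,0],"angular": [0,0,0]},
  {"claw": 255,"dp": [0,0.001,0],"angular": [0,0,0]},
  {"claw": 255,"dp": [0,0,0],"angular": [0,0,0]},
  {"claw": 255,"dp": [0,0,0],"angular": [0,0,0]},
  {"claw": 255,"dp": [0,0,0],"angular": [0,0,0]},
  {"claw": 255,"dp": [0,0,0],"angular": [0,0,0]},
  {"claw": 255,"dp": [0,0,0],"angular": [0,0,0]},
])

```text
clock: 6.87
tcp_pos: [0.5241, 0.2224, 0.1582]
orientation: [-0.0, 0.534, 0.845, -0.0]
wrist_force: [-4.0, -2.1, -1.8]
finger_gap: 0.0216
```

```bash
python3 st.py
```

```text
6.8667 tcp [0.5241 0.2224 0.1582] along 0.0159 F [-3.96 -2.07 -1.82] Fx -4.46 M [-0.5   0.86 -0.  ] gap 0.0216
```

Emit:
play_rows([
  {"claw": 255,"dp": [0,0.001,0],"angular": [0,0,0]},
  {"claw": 255,"dp": [0,0.001,0],"angular": [0,0,0]},
  {"claw": 255,"dp": [0,0.001,0],"angular": [0,0,0]},
  {"claw": 255,"dp": [0,0.001,0],"angular": [0,0,0]},
  {"claw": 255,"dp": [0,0,0],"angular": [0,0,0]},
  {"claw": 255,"dp": [0,0,0],"angular": [0,0,0]},
  {"claw": 255,"dp": [0,0,0],"angular": [0,0,0]},
  {"claw": 255,"dp": [0,0,0],"angular": [0,0,0]},
], force=60)

```text
clock: 7.53
tcp_pos: [0.5268, 0.2237, 0.1581]
orientation: [-0.001, 0.534, 0.845, -0.001]
wrist_force: [-6.1, -3.6, 1.4]
finger_gap: 0.0209
```

```bash
python3 st.py
```

```text
7.5333 tcp [0.5268 0.2237 0.1581] along 0.0189 F [-6.12 -3.64  1.39] Fx -7.08 M [-0.87  1.55 -0.02] gap 0.0209
```

Emit:
play_rows([
  {"claw": 255,"dp": [0,0,-0.0005],"angular": [0,0,0]},
  {"claw": 255,"dp": [0,0.001,-0.0005],"angular": [0,0,0]},
  {"claw": 255,"dp": [0,0.001,0],"angular": [0,0,0]},
  {"claw": 255,"dp": [0,0.001,0],"angular": [0,0,0]},
  {"claw": 255,"dp": [0,0,0],"angular": [0,0,0]},
  {"claw": 255,"dp": [0,0,0],"angular": [0,0,0]},
  {"claw": 255,"dp": [0,0,0],"angular": [0,0,0]},
  {"claw": 255,"dp": [0,0,0],"angular": [0,0,0]},
])

```text
clock: 8.2
tcp_pos: [0.5283, 0.2244, 0.1582]
orientation: [-0.002, 0.534, 0.845, -0.002]
wrist_force: [-8.7, -4.4, -1.2]
finger_gap: 0.0211
```

```bash
python3 st.py
```

```text
8.2 tcp [0.5283 0.2244 0.1582] along 0.0205 F [-8.71 -4.39 -1.23] Fx -9.75 M [-1.21  1.82 -0.02] gap 0.0211
```

Emit:
play_rows([
  {"claw": 255,"dp": [0,0.0005,-0.001],"angular": [0,0,0]},
  {"claw": 255,"dp": [0,0,-0.001],"angular": [0,0,0]},
  {"claw": 255,"dp": [0,0,-0.001],"angular": [0,0,0]},
  {"claw": 255,"dp": [0,0,-0.001],"angular": [0,0,0]},
  {"claw": 255,"dp": [0,0,0],"angular": [0,0,0]},
  {"claw": 255,"dp": [0,0,0],"angular": [0,0,0]},
  {"claw": 255,"dp": [0,0,0],"angular": [0,0,0]},
  {"claw": 255,"dp": [0,0,0],"angular": [0,0,0]},
])

```text
clock: 8.87
tcp_pos: [0.528, 0.2245, 0.1611]
orientation: [-0.002, 0.534, 0.845, -0.003]
wrist_force: [-7.7, -5.2, -5.2]
finger_gap: 0.0211
```

```bash
python3 st.py
```

```text
8.8667 tcp [0.528  0.2245 0.1611] along 0.0203 F [-7.7  -5.16 -5.22] Fx -9.15 M [-1.01  1.83 -0.04] gap 0.0211
```

Emit:
play_rows([
  {"claw": 255,"dp": [0,0,-0.001],"angular": [0,0,0]},
  {"claw": 255,"dp": [0,0,-0.001],"angular": [0,0,0]},
  {"claw": 255,"dp": [0,0,-0.001],"angular": [0,0,0]},
  {"claw": 255,"dp": [0,0,0],"angular": [0,0,0]},
  {"claw": 255,"dp": [0,0,0],"angular": [0,0,0]},
  {"claw": 255,"dp": [0,0,0],"angular": [0,0,0]},
  {"claw": 255,"dp": [0,0,0],"angular": [0,0,0]},
  {"claw": 255,"dp": [0,0,0],"angular": [0,0,0]},
])

```text
clock: 9.53
tcp_pos: [0.528, 0.2246, 0.1641]
orientation: [-0.003, 0.534, 0.845, -0.003]
wrist_force: [-8.0, -4.3, -6.6]
finger_gap: 0.0214
```

```bash
python3 st.py
```

```text
9.5333 tcp [0.528  0.2246 0.1641] along 0.0203 F [-8.02 -4.26 -6.58] Fx -9.07 M [-0.94  1.9   0.01] gap 0.0214
```

Emit:
play_rows([
  {"claw": 255,"dp": [0,0,-0.0015],"angular": [0,0,0]},
  {"claw": 255,"dp": [0,0,-0.0015],"angular": [0,0,0]},
  {"claw": 255,"dp": [0,0,-0.0015],"angular": [0,0,0]},
  {"claw": 255,"dp": [0,0,-0.0015],"angular": [0,0,0]},
  {"claw": 255,"dp": [0,0,-0.0015],"angular": [0,0,0]},
  {"claw": 255,"dp": [0,0,-0.0015],"angular": [0,0,0]},
  {"claw": 255,"dp": [0,0,0],"angular": [0,0,0]},
  {"claw": 255,"dp": [0,0,0],"angular": [0,0,0]},
])

```text
clock: 10.2
tcp_pos: [0.528, 0.2248, 0.1732]
orientation: [-0.003, 0.534, 0.845, -0.003]
wrist_force: [-8.7, -4.2, -4.4]
finger_gap: 0.0209
```

```bash
python3 st.py
```

```text
10.2 tcp [0.528  0.2248 0.1732] along 0.0204 F [-8.71 -4.16 -4.43] Fx -9.65 M [-0.9   1.98 -0.06] gap 0.0209
```

Up 15 mm with the push steady at about 9.5 N. I'll go on past 20 mm.

Emit:
play_rows([
  {"claw": 255,"dp": [0,0,-0.0015],"angular": [0,0,0]},
  {"claw": 255,"dp": [0,0,-0.0015],"angular": [0,0,0]},
  {"claw": 255,"dp": [0,0,-0.0015],"angular": [0,0,0]},
  {"claw": 255,"dp": [0,0,-0.0015],"angular": [0,0,0]},
  {"claw": 255,"dp": [0,0,-0.0015],"angular": [0,0,0]},
  {"claw": 255,"dp": [0,0,-0.0015],"angular": [0,0,0]},
  {"claw": 255,"dp": [0,0,0],"angular": [0,0,0]},
  {"claw": 255,"dp": [0,0,0],"angular": [0,0,0]},
])

```text
clock: 10.87
tcp_pos: [0.5323, 0.2261, 0.185]
orientation: [0.001, 0.534, 0.845, 0.001]
wrist_force: [-0.0, -0.6, -2.6]
finger_gap: 0.0211
```

```bash
python3 st.py
```

```text
10.8667 tcp [0.5323 0.2261 0.185 ] along 0.0248 F [-0.04 -0.62 -2.61] Fx -0.29 M [-0.03 -0.06 -0.01] gap 0.0211
```

Free of the keeper, with no push left and only the weight on the wrist. I'll ease back 4 mm and lift.

Emit:
play_rows([
  {"claw": 255,"dp": [0,-0.002,-0.002],"angular": [0,0,0]},
  {"claw": 255,"dp": [0,-0.002,-0.006],"angular": [0,0,0]},
  {"claw": 255,"dp": [0,0,-0.012],"angular": [0,0,0]},
  {"claw": 255,"dp": [0,0,-0.018],"angular": [0,0,0]},
  {"claw": 255,"dp": [0,0,-0.024],"angular": [0,0,0]},
  {"claw": 255,"dp": [0,0,-0.024],"angular": [0,0,0]},
  {"claw": 255,"dp": [0,0,-0.018],"angular": [0,0,0]},
  {"claw": 255,"dp": [0,0,-0.006],"angular": [0,0,0]},
])

```text
clock: 11.53
tcp_pos: [0.5287, 0.2243, 0.2983]
orientation: [0.002, 0.534, 0.845, 0.002]
wrist_force: [0.5, -0.2, -1.5]
finger_gap: 0.0209
```

Run:
```python
from h import *
exec(open('st.py').read())
p,d,c,T=grab('side'); save('side2.png',p); W=cloud(d,c,T)
tcp=env.get_state()['tcp_pos']
G=(p[...,1]>1.4*p[...,0].astype(int))&(p[...,1]>1.4*p[...,2])&(np.hypot(W[...,0]-tcp[0],W[...,1]-tcp[1])<.07)
P=W[G]; print(len(P),P.min(0),P.max(0))
from plan import plan
plan([.40,.05,.30],15,1)
```

```text
11.5333 tcp [0.5287 0.2243 0.2983] along 0.0208 F [ 0.48 -0.18 -1.51] Fx 0.36 M [ 0.05 -0.08 -0.02] gap 0.0209
325 [0.50272119 0.18184796 0.21265141] [0.55187055 0.24849446 0.31901238]
ang [ 0.33  0.03 10.43]
0 [-0.1021, -0.1911, -0.0031]
```

View pics/side2.png

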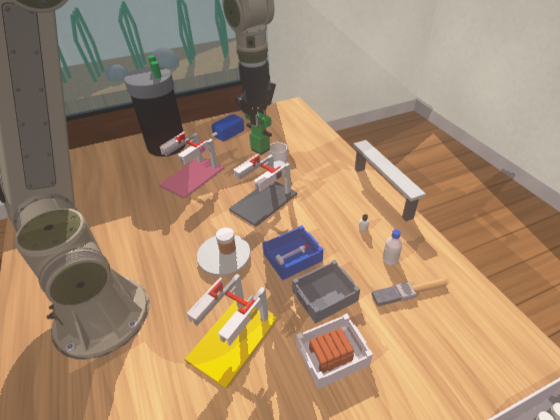

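The scraper is held upright at (260,130), clear of the hook. Now I'll carry it over to the grey tier.

```bash
python3 -c "
from plan import *
plan([.531,-.187,.30],5,16)"
```

```text
ang [ 0.02 -0.    1.28]
0 [-0.0233, -0.0109, -0.0002]
1 [-0.0235, -0.0104, -0.0002]
2 [-0.0237, -0.0099, -0.0002]
3 [-0.024, -0.0093, -0.0002]
4 [-0.0242, -0.0088, -0.0002]
5 [-0.0243, -0.0083, -0.0002]
6 [-0.0245, -0.0077, -0.0001]
7 [-0.0247, -0.0072, -0.0001]
8 [-0.0248, -0.0066, -0.0001]
9 [-0.025, -0.0061, -0.0001]
10 [-0.0251, -0.0055, -0.0001]
11 [-0.0252, -0.0049, -0.0001]
12 [-0.0253, -0.0044, -0.0001]
13 [-0.0254, -0.0038, -0.0001]
14 [-0.0255, -0.0032, -0.0001]
15 [-0.0256, -0.0027, -0.0001]
```

Emit:
play_rows([
  {"claw": 255,"dp": [-0.0233,-0.0109,0],"angular": [0,0,1.28]},
  {"claw": 255,"dp": [-0.0235,-0.0104,0],"angular": [0,0,1.28]},
  {"claw": 255,"dp": [-0.0237,-0.0099,0],"angular": [0,0,1.28]},
  {"claw": 255,"dp": [-0.024,-0.0093,0],"angular": [0,0,1.28]},
  {"claw": 255,"dp": [-0.0242,-0.0088,0],"angular": [0,0,1.28]},
  {"claw": 255,"dp": [-0.0243,-0.0083,0],"angular": [0,0,1.28]},
  {"claw": 255,"dp": [-0.0245,-0.0077,0],"angular": [0,0,1.28]},
  {"claw": 255,"dp": [-0.0247,-0.0072,0],"angular": [0,0,1.28]},
])

```text
clock: 12.25
tcp_pos: [0.5279, 0.0172, 0.293]
orientation: [-0.001, 0.608, 0.794, -0.0]
wrist_force: [1.3, -0.2, -2.2]
finger_gap: 0.0212
```

Emit:
play_rows([
  {"claw": 255,"dp": [-0.0248,-0.0066,0],"angular": [0,0,1.28]},
  {"claw": 255,"dp": [-0.025,-0.0061,0],"angular": [0,0,1.28]},
  {"claw": 255,"dp": [-0.0251,-0.0055,0],"angular": [0,0,1.28]},
  {"claw": 255,"dp": [-0.0252,-0.0049,0],"angular": [0,0,1.28]},
  {"claw": 255,"dp": [-0.0253,-0.0044,0],"angular": [0,0,1.28]},
  {"claw": 255,"dp": [-0.0254,-0.0038,0],"angular": [0,0,1.28]},
  {"claw": 255,"dp": [-0.0255,-0.0032,0],"angular": [0,0,1.28]},
  {"claw": 255,"dp": [-0.0256,-0.0027,0],"angular": [0,0,1.28]},
])

```text
clock: 12.92
tcp_pos: [0.5289, -0.1883, 0.2929]
orientation: [-0.001, 0.676, 0.737, -0.0]
wrist_force: [-0.1, 0.5, -1.9]
finger_gap: 0.0215
```

Emit:
play_rows([
  {"claw": 255,"dp": [0,0,0],"angular": [0,0,0]},
  {"claw": 255,"dp": [0,0,0],"angular": [0,0,0]},
  {"claw": 255,"dp": [0,0,0],"angular": [0,0,0]},
  {"claw": 255,"dp": [0,0,0],"angular": [0,0,0]},
  {"claw": 255,"dp": [0,0,0],"angular": [0,0,0]},
  {"claw": 255,"dp": [0,0,0],"angular": [0,0,0]},
  {"claw": 255,"dp": [0,0,0],"angular": [0,0,0]},
  {"claw": 255,"dp": [0,0,0],"angular": [0,0,0]},
])

```text
clock: 13.58
tcp_pos: [0.5297, -0.1867, 0.2944]
orientation: [0.0, 0.676, 0.737, 0.0]
wrist_force: [-0.9, 0.0, -2.4]
finger_gap: 0.0209
```

Run:
```python
from h import *
from plan import plan
exec(open('st.py').read())
p,d,c,T=grab('wrist'); a=p; 
p,d,c,T=grab('side'); W=cloud(d,c,T)
tcp=env.get_state()['tcp_pos']
G=(p[...,1]>1.4*p[...,0].astype(int))&(p[...,1]>1.4*p[...,2])&(np.hypot(W[...,0]-tcp[0],W[...,1]-tcp[1])<.08)
v,u=np.where(G); print(u.min(),u.max(),v.min(),v.max(),np.nanmin(W[G],0),np.nanmax(W[G],0))
b=p[max(v.min()-40,0):v.max()+60,u.min()-60:u.max()+60]
b=cv2.resize(b,(400,int(400*b.shape[0]/b.shape[1])))
h=b.shape[0]; a=cv2.resize(a,(400,300))
H=max(h,300); out=np.zeros((H,800,3),np.uint8); out[:h,:400]=b; out[:300,400:]=a; save('c3.png',out[:600])
plan([.531,-.187,.125],5,8)
```

```text
13.5833 tcp [ 0.5297 -0.1867  0.2944] along -0.152 F [-0.89  0.   -2.41] Fx -0.81 M [ 0.01 -0.02 -0.03] gap 0.0209
315 344 195 249 [ 0.50509756 -0.22945153  0.20735131] [ 0.54922771 -0.14974673  0.33860254]
ang [ 0.  0. -0.]
0 [-0.0, 0.0002, 0.0212]
1 [-0.0, 0.0002, 0.0212]
2 [-0.0, 0.0002, 0.0212]
3 [-0.0, 0.0002, 0.0212]
4 [-0.0, 0.0002, 0.0212]
5 [-0.0, 0.0002, 0.0212]
6 [-0.0, 0.0002, 0.0212]
7 [-0.0, 0.0002, 0.0212]
```

View pics/c3.png

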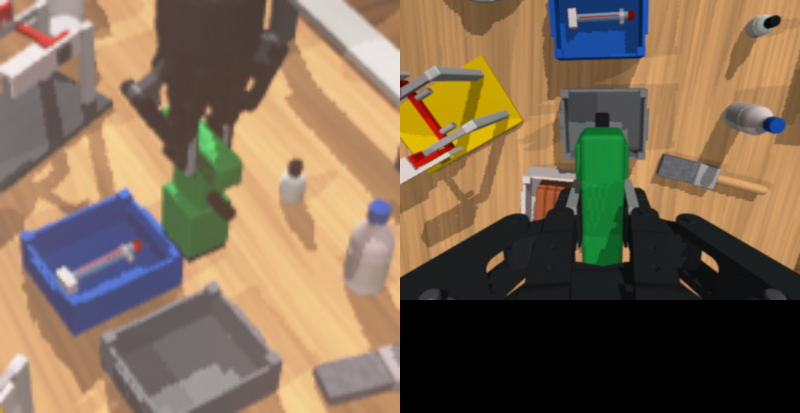

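The scraper hangs upright and is centred over the grey tier. Lowering it.

Emit:
play_rows([
  {"claw": 255,"dp": [0,0.001,0.025],"angular": [0,0,0]},
  {"claw": 255,"dp": [0,0,0.03],"angular": [0,0,0]},
  {"claw": 255,"dp": [0,0,0.03],"angular": [0,0,0]},
  {"claw": 255,"dp": [0,0,0.03],"angular": [0,0,0]},
  {"claw": 255,"dp": [0,0,0.03],"angular": [0,0,0]},
  {"claw": 255,"dp": [0,0,0.02],"angular": [0,0,0]},
  {"claw": 255,"dp": [0,0,0.014],"angular": [0,0,0]},
  {"claw": 255,"dp": [0,0,0],"angular": [0,0,0]},
])

```text
clock: 14.35
tcp_pos: [0.5283, -0.1859, 0.1117]
orientation: [-0.003, 0.676, 0.737, -0.001]
wrist_force: [-0.7, 0.5, -2.0]
finger_gap: 0.0209
```

Emit:
play_rows([
  {"claw": 255,"dp": [0,0,0.002],"angular": [0,0,0]},
  {"claw": 255,"dp": [0,0,0.002],"angular": [0,0,0]},
  {"claw": 255,"dp": [0,0,0.002],"angular": [0,0,0]},
  {"claw": 255,"dp": [0,0,0.002],"angular": [0,0,0]},
  {"claw": 255,"dp": [0,0,0.002],"angular": [0,0,0]},
  {"claw": 255,"dp": [0,0,0],"angular": [0,0,0]},
  {"claw": 255,"dp": [0,0,0],"angular": [0,0,0]},
  {"claw": 255,"dp": [0,0,0],"angular": [0,0,0]},
])

```text
clock: 15.02
tcp_pos: [0.5307, -0.1872, 0.1055]
orientation: [0.0, 0.676, 0.737, 0.0]
wrist_force: [-0.7, 0.3, -3.7]
finger_gap: 0.0213
```

```bash
python3 st.py
```

```text
15.0167 tcp [ 0.5307 -0.1872  0.1055] along -0.1512 F [-0.68  0.29 -3.66] Fx -0.49 M [ 0.02 -0.02  0.03] gap 0.0213
```

Emit:
play_rows([
  {"claw": 255,"dp": [0,0,0.001],"angular": [0,0,0]},
  {"claw": 255,"dp": [0,0,0.001],"angular": [0,0,0]},
  {"claw": 255,"dp": [0,0,0.001],"angular": [0,0,0]},
  {"claw": 255,"dp": [0,0,0.001],"angular": [0,0,0]},
  {"claw": 255,"dp": [0,0,0],"angular": [0,0,0]},
  {"claw": 255,"dp": [0,0,0],"angular": [0,0,0]},
  {"claw": 255,"dp": [0,0,0],"angular": [0,0,0]},
  {"claw": 255,"dp": [0,0,0],"angular": [0,0,0]},
])

```text
clock: 15.68
tcp_pos: [0.5307, -0.1872, 0.1013]
orientation: [-0.0, 0.676, 0.737, 0.0]
wrist_force: [0.8, -1.0, -2.0]
finger_gap: 0.021
```

```bash
python3 st.py
```

```text
15.6833 tcp [ 0.5307 -0.1872  0.1013] along -0.1513 F [ 0.77 -0.98 -1.98] Fx 0.28 M [ 0.    0.01 -0.06] gap 0.021
```

Emit:
play_rows([
  {"claw": 255,"dp": [0,0,0.001],"angular": [0,0,0]},
  {"claw": 255,"dp": [0,0,0.001],"angular": [0,0,0]},
  {"claw": 255,"dp": [0,0,0],"angular": [0,0,0]},
  {"claw": 255,"dp": [0,0,0],"angular": [0,0,0]},
  {"claw": 255,"dp": [0,0,0],"angular": [0,0,0]},
  {"claw": 255,"dp": [0,0,0],"angular": [0,0,0]},
  {"claw": 255,"dp": [0,0,0],"angular": [0,0,0]},
  {"claw": 255,"dp": [0,0,0],"angular": [0,0,0]},
])

```text
clock: 16.35
tcp_pos: [0.5308, -0.1873, 0.1009]
orientation: [0.001, 0.676, 0.737, 0.0]
wrist_force: [-2.9, 1.4, 8.0]
finger_gap: 0.0213
```

```bash
python3 st.py
```

```text
16.35 tcp [ 0.5308 -0.1873  0.1009] along -0.1512 F [-2.91  1.43  7.96] Fx -2.03 M [0.28 0.78 0.01] gap 0.0213
```

The foot is on the floor: the wrist force turned to +8 N with hardly any descent. I'll ease off, release gently, then withdraw.

Emit:
play_rows([
  {"claw": 255,"dp": [0,0,-0.0012],"angular": [0,0,0]},
  {"claw": 255,"dp": [0,0,0],"angular": [0,0,0]},
  {"claw": 255,"dp": [0,0,0],"angular": [0,0,0]},
  {"claw": 150,"dp": [0,0,0],"angular": [0,0,0]},
  {"claw": 130,"dp": [0,0,0],"angular": [0,0,0]},
  {"claw": 110,"dp": [0,0,0],"angular": [0,0,0]},
  {"claw": 110,"dp": [0,0,0],"angular": [0,0,0]},
  {"claw": 110,"dp": [0,0,0],"angular": [0,0,0]},
])

```text
clock: 17.02
tcp_pos: [0.5306, -0.1872, 0.1004]
orientation: [-0.0, 0.676, 0.737, 0.0]
wrist_force: [1.3, -0.1, 0.3]
finger_gap: 0.0483
```

Emit:
play_rows([
  {"claw": 110,"dp": [0,0,-0.005],"angular": [0,0,0]},
  {"claw": 110,"dp": [0,0,-0.01],"angular": [0,0,0]},
  {"claw": 110,"dp": [0,0,-0.02],"angular": [0,0,0]},
  {"claw": 110,"dp": [0,0,-0.03],"angular": [0,0,0]},
  {"claw": 110,"dp": [0,0,-0.03],"angular": [0,0,0]},
  {"claw": 110,"dp": [0,0,-0.03],"angular": [0,0,0]},
  {"claw": 110,"dp": [0,0,-0.02],"angular": [0,0,0]},
  {"claw": 110,"dp": [0,0,0],"angular": [0,0,0]},
])

```text
clock: 17.68
tcp_pos: [0.5329, -0.1883, 0.2519]
orientation: [0.005, 0.676, 0.737, 0.001]
wrist_force: [-0.0, 0.2, 0.5]
finger_gap: 0.0486
```

Run:
```python
from m import *
exec(open('st.py').read())
for n in ['side','scene']:
    p,d,c,T=grab(n); W=cloud(d,c,T)
    if n=='side': save('side4.png',cv2.resize(p[200:400,230:450],None,fx=3,fy=3))
    G=(p[...,1]>1.4*p[...,0].astype(int))&(p[...,1]>1.4*p[...,2])&(np.hypot(W[...,0]-.53,W[...,1]+.187)<.08)
    P=W[G]; zt=np.percentile(P[:,2],85); t=P[abs(P[:,2]-zt)<.006]; print(n,len(P),zt,rect(t))
```

```text
17.6833 tcp [ 0.5329 -0.1883  0.2519] along -0.1498 F [-0.03  0.2   0.53] Fx 0.05 M [ 0.    0.03 -0.01] gap 0.0486
side 558 0.1207401410876176 ((529.8191528320312, -188.4946746826172), (22.569902420043945, 83.523681640625), 5.179125785827637)
scene 877 0.12299780372307309 ((529.990234375, -186.38746643066406), (23.507640838623047, 83.46027374267578), 4.231350421905518)
```

View pics/side4.png

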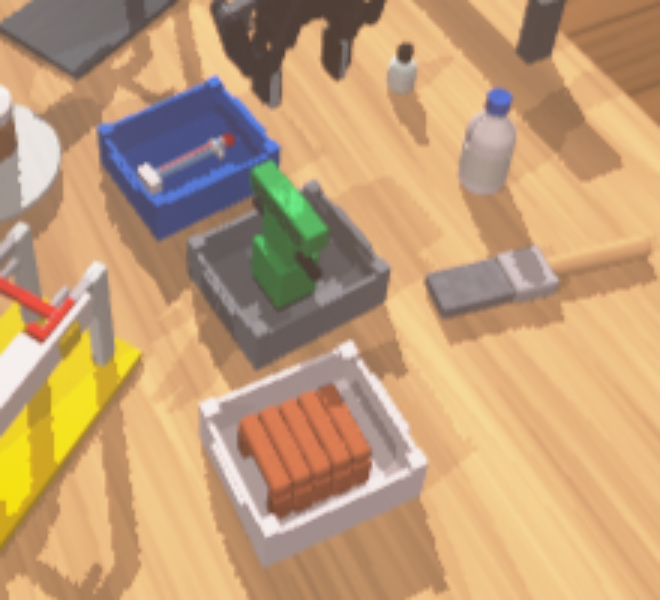

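The scraper stands upright at the centre of the grey tier, with its top at about 0.122 m as expected. The thermometer, cave, brush, bottle and vial have not moved, and the gripper is clear. Handing in.

```bash
python3 -c "
from workcell import env
print(env.hand_in())"
```

```text
the job is handed in; nothing more can be done
None
```

The scraper is off the hook, standing upright near the centre of the grey tier, and the job is handed in. The hand-in gives no verdict.

- **At the hook:** I gripped the scraper across its 22 mm. Pushed along the prongs, it met the keeper after about 13 mm. I opened the keeper at about 9.5 N; the highest wrist reading along the prongs was 9.75 N, against the 22 N limit. The scraper then went straight up and out with no sign of catching on the cover.
- **At the tier:** I lowered it until the foot touched the floor, where the wrist read about +8 N. I then eased off, opened the fingers and withdrew.
- **Last checks:** Both cameras put the scraper within about 2 mm of the tier's measured centre. Its top was at about 0.122 m, which matches standing on the floor. By eye, the thermometer, cave, brush, bottle and vial had not moved; the last crop did not show the beaker. It took about 18 s of the 54 s, and none of the checks failed or disagreed.

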